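Clamp a board in the bench vice and point out the faulty relay

ROBOT

A 6-joint arm with a two-finger parallel gripper is mounted at the origin on a cart in front of the work surface, level with it; the furniture and walls round the work are solid. World frame = base frame: x ahead of the robot, y to its left, z up, the work surface at z = 0. Lengths are in m, angles in rad, forces in N, time in s.
With the tool pointing down it reaches from about 0.25 to 0.8 m from the base axis. Payload 8.5 kg.
Tool frame: the origin (TCP) lies midway between the tips of the shut fingers; the grasp point (between the pads) lies 19 mm behind it (arm.grasp_offset is the distance from the TCP to the grasp point, in m); x points along the fingers, z is the direction in which the jaws open and shut, and the axes are right-handed (so a half turn about x gives the same grasp; the last joint's range is limited). The gripper opens to 85 mm and grips with 20 to 120 N. Pads are 22 mm wide; open, the fingers measure 114 mm over their backs; the gripper's body (76 mm by 85 mm) begins 54 mm behind the grasp point. The pads swing forward as they close: fully open they stand 13 mm farther back than shut.
Start: joints at [1.347, 0.238, -0.013, 1.319, 0, 1.571], TCP at [0.117, 0.512, 0.231] pointing down, gripper open.
Joint ranges: [-2.66, 2.66], [-1.03, 1.9], [-1.14, 1.46], [-1.82, 2.27], [-1.45, 1.34], [-3.14, 3.14]. Speed limits (rad/s): [2.22, 2.22, 2.79, 3.14, 3.14, 3.14].

INTERFACE

Orientations are given as a 3x3 rotation matrix whose columns are the frame's x, y, z axes.
In Python, from plant import arm, grab_frame, workorder, nets gives the robot as it stands.
- The arm moves only by the shell command python3 -m creep 'ROWS' [FORCE]. ROWS is text: rows parted by semicolons, each of 7 numbers parted by spaces: the turn, a rotation vector about the tool's x, y, z in rad, then the shift along the tool's x, y, z in mm, then the opening, from 0 (shut) to 1 (fully open). A call has 1 to 8 rows; each row shifts and turns the pose as measured when the row begins, along the tool's axes as they then stand; what a row does not reach is not made up. A row lasts 1/12 s, in which the tool goes at most 41.7 mm and 7.16 degrees, less where a joint would pass 70% of its speed; a pose out of reach is approached as far as the arm can. A call is refused whole if a number of a shift passes 41.7 or a number of a turn 0.125, either way. A call with a gripper value outside its range is refused whole. The fingers move at their own pace and stop on an object; FORCE is the grip in N (left out, the last holds). Time passes only in rows, so rows that do not move let the fingers close. It gives the time, the measured TCP pose, the force and the opening at its end, in the units of the state.
- arm.get_obs(): the state, without advancing time (a new reading comes with each control period).
- grab_frame(name): name is "scene" or "top" or "wrist"; returns a dict with "color" (400x640x3 uint8, red, green, blue), "z_map" (400x640 float32, m along the optical axis (not along the pixel's ray), 0 where there is no reading), "intrinsics" (3x3 intrinsics, pixels), "distortion" ([k1, k2, p1, p2, k3] as OpenCV has them; the pictures are not rectified), "extrinsics" (4x4, takes a point from world to camera coordinates); the wrist camera has in their place "mount" (4x4, takes a point from camera to tool coordinates, whose origin is the TCP and whose axes are the tool frame's). Camera axes: x right, y down, z forward; pixel columns grow to the right and rows downward; lengths in m; the calibration is good to about 2 mm. A picture is of the moment at which its call begins: read the wrist's pose just before it.
- workorder.close_job(): hands the job in, once; it reports no verdict.
Trained networks look in a picture, given as the dict that the camera call returned (one of the last four; its "shot" number tells which), for a name from the list of things; names that differ only in an ending like _2 or _b are one class to them, and where a whole thing is asked for, a point or a joint stands for the part that bears it (a point fixed in the world has none). Each returns a list of dicts, best first, with "conf" (0 to 1); they miss things now and then, are a little off and sometimes report something else, mostly with a low value. They report only what shows in the picture. A call takes as long as a camera call.
- nets.look_for(name, picture): "centre" ([x, y, z] in m, in world coordinates, good to about 4 mm: the middle of the surface that is visible of it).
- nets.tip_of(name, picture): "centre" ([x, y, z] in m, in world coordinates, good to about 4 mm: a listed point, or the origin of a listed thing).
The state is a dict: "time": time; "joints": joint angles; "qvel": joint speeds; "effort": joint torques, N m; "tool_pos": TCP position; "tool_rot": TCP orientation; "wrist_force": force on the tool from outside, world axes, zero at the start; "torque": the same for the moment, N m; "width": finger opening in m.
Only numpy, scipy, OpenCV 4.12 (cv2) and the standard library are available. Lean on these libraries where they do the work, as an engineer would, in place of code of your own. Each camera call takes 0.05 s, during which the arm holds its last target.

TASK

A circuit board lies loose between the open jaws of the bench vice: push the vice's moving jaw up against it until it is held square between both jaws, then swing the red-knobbed lever round until it stops alongside the jaw, to lock it. Then show which part has to come off: with the fingers straight down, point at the middle of the blue relay from a finger's breadth above it and hold still there for two seconds. Lift nothing, keep off the board itself, and leave the things around the vice where they stand.

Things in the scene. Friction and masses are not known exactly. Their poses are not given: they have to be found in the camera images.
- pcb_vise: grey-green board vice, fixed to the bench, 110 x 170 mm, jaws 66 mm high, lever knob's top 94 mm. Origin under it, z up; y is the clamping direction, from the black screw knob (y = -90 mm) to the fixed jaw (white face at y = 62 mm, x -39 to 39 mm). An end plate at y -73 to -59 mm is 50 mm high. A grey rest (y 15 to 55 mm, top at z = 55 mm) carries the board between the jaws
- jaw_back (a point): middle of the moving jaw's back, the side away from the board, near its top; axes as the vice's. The jaw's top part is 60 mm long along the vice's x, 10 mm thick (this point lies on its back) and reaches from 6 mm below to 6 mm above this point. Push it towards +y of the vice; the slide drags with about 4 N and stays where it is left
- pcb_vise_jaw (a joint): how far the moving jaw is slid open (m): the clear width between the jaws is 29 mm plus this value. The board is 58 mm wide, so it is held at about 0.029; the jaw starts at 0.045 to 0.058. Pushing the jaw slides the board over its rest against the fixed jaw and squares it
- pcb_vise_lock_lever (a joint): angle of the locking lever (rad): 1.15 to 1.3 at the start (open: it points back to the screw knob), 0 when locked (at its stop along the jaw, towards -x of the vice). Push its knob round: about 1.2 N; it stays where it is left. Its upright axis stands on the middle of the moving jaw and moves with it, 5 mm ahead (+y of the vice) of jaw_back
- lever_knob (a point): centre of the red knob at the end of the locking lever: 16 mm across, from 8 mm below to 8 mm above this point, 43 mm from the lever's upright axis (at angle 0 it lies 43 mm to -x and 3 mm to -y of that axis, in the vice's axes). Locking, it moves clockwise as seen from above
- board: blue-green circuit board, 58 x 90 mm, loose, lying level on the rest in the vice, its long side along the jaws, parts upwards. Origin at the centre of its underside, z up, x across it, y along it. On it stand a blue relay, a yellow capacitor (25 mm away from it, centre to centre, top 16 mm above the underside) and a brown block (top at 20 mm)
- relay_top (a point): centre of the top of the blue relay on the board: a blue block 19 x 20 mm whose top is 20 mm above the board's underside, at x = 3.5 mm, y = 15.7 mm of the board. Axes as the board's
- flux_bottle: loose bystander: small white bottle with yellow body and red needle cap, 36 mm across, 88 mm high, origin under its centre
- solder_reel: loose bystander: blue reel of solder standing on its flange, 60 mm across, 56 mm high, origin under its centre
- heat_sink: loose bystander: finned aluminium heat sink, 25 x 30 x 18 mm, origin under its centre

How it is judged:
On the way, in this order (a step that is already met when the one before it is completed fails the run):
1. the board is held square between both jaws, the lever still open (value of joint pcb_vise_jaw below 0.0307 m and y of relay_top in the frame of pcb_vise above 0.0275 m and angle between the x axis of relay_top and the y axis of pcb_vise, either way round below 0.05 rad and value of joint pcb_vise_lock_lever above 0.8 rad), for 0.2 s.
2. the lever is swung to its stop alongside the jaw, the board still held (value of joint pcb_vise_jaw below 0.0307 m and y of relay_top in the frame of pcb_vise above 0.0275 m and angle between the x axis of relay_top and the y axis of pcb_vise, either way round below 0.05 rad and value of joint pcb_vise_lock_lever below 0.12 rad), for 0.2 s.
3. the fingers point at the blue relay from just above it for 1.8 s (grasp point, some 19 mm behind the fingertips, at most 12 mm aside of the relay's middle and 18 to 54 mm above its top) (all of step 2 and horizontal distance between the grasp point and relay_top below 0.012 m and z of the grasp point in the frame of relay_top between 0.018 and 0.054 m), for 1.8 s.
At the end, for the whole second after the job is handed in: the jaw closed on the board to within about 1.5 mm; the board against the fixed jaw (within 2 mm), square to it within 0.05 rad and at rest; the lever within 0.12 rad of its stop (all of step 2 and linear speed of board below 0.01 m/s); the robot touches nothing.
It fails at once if the board or a part on it is touched by the robot (contact force between any of the fingers, the arm and board above 0.3 N).
It fails at once if the board is lifted or tipped out of the vice (z of relay_top in the frame of pcb_vise above 0.085 m or z of relay_top in the frame of pcb_vise below 0.065 m).
It fails at once if the flux bottle is moved or tipped (distance of flux_bottle from where it was at the start of the episode above 0.02 m or angle between flux_bottle's own z axis and vertical above 0.3 rad).
It fails at once if the reel of solder is moved or tipped (distance of solder_reel from where it was at the start of the episode above 0.02 m or angle between solder_reel's own z axis and vertical above 0.3 rad).
It fails at once if the heat sink is moved or tipped (distance of heat_sink from where it was at the start of the episode above 0.02 m or angle between heat_sink's own z axis and vertical above 0.3 rad).
It also fails if it takes over 54 s, if anything falls off the work surface, if the arm or the gripper's body presses on something with over 40 N, if the wrist force passes 120 N, or if a joint passes its speed limit or range.

## Working session

There is one attempt and no reset: what is moved stays moved. The work goes in short steps, Python scripts to look and compute and a shell command to move; the robot and the scene stay as the last step left them, time stands still between calls to the robot, and variables do not carry over. Pictures are saved under pics/ and viewed, and the job is handed in when it is done.

```bash
ls; mkdir -p pics
python3 - <<'E'
from plant import arm, grab_frame, workorder, nets
import cv2,numpy as np
o=arm.get_obs();print({k:np.round(v,3).tolist() for k,v in o.items()},arm.grasp_offset)
for n in ("scene","top","wrist"):
    f=grab_frame(n);cv2.imwrite(f"pics/{n}0.png",f["color"][:,:,::-1])
    print(n,f.keys())
    for t in ["jaw_back","lever_knob","relay_top","pcb_vise","board","flux_bottle","solder_reel","heat_sink"]:
        try:
            r=nets.tip_of(t,f);print(t,[(np.round(q["centre"],4).tolist(),round(q["conf"],2)) for q in r[:2]])
        except Exception as e: print(t,e)
print(arm.get_obs()["time"])
E
```

```text
pics
{'time': 0.0, 'joints': [1.347, 0.239, -0.014, 1.319, -0.0, 1.571], 'qvel': [-0.001, -0.001, 0.0, -0.002, -0.001, 0.001], 'effort': [-0.002, -53.877, 34.644, 0.018, -0.0, -0.0], 'tool_pos': [0.116, 0.511, 0.231], 'tool_rot': [[-0.0, -0.975, 0.222], [-0.001, 0.222, 0.975], [-1.0, -0.0, -0.001]], 'wrist_force': [-0.266, -0.601, -0.419], 'torque': [0.005, 0.047, -0.045], 'width': 0.085} 0.0187
scene dict_keys(['color', 'z_map', 'intrinsics', 'distortion', 'extrinsics', 'shot'])
jaw_back [([0.5949, 0.3243, 0.0628], 0.57)]
lever_knob [([0.6217, 0.2929, 0.085], 0.68)]
relay_top [([0.5745, 0.3829, 0.0757], 0.58)]
pcb_vise [([0.5807, 0.35, -0.0024], 0.98)]
board [([0.5608, 0.3708, 0.0561], 0.61)]
flux_bottle [([0.7162, 0.3418, 0.0024], 0.62)]
solder_reel [([0.4903, 0.4494, 0.003], 0.96)]
heat_sink [([0.6996, 0.1963, -0.0001], 0.39)]
top dict_keys(['color', 'z_map', 'intrinsics', 'distortion', 'extrinsics', 'shot'])
jaw_back [([0.5981, 0.3329, 0.0623], 0.9)]
lever_knob [([0.6173, 0.2947, 0.0907], 0.41)]
relay_top [([0.5767, 0.3788, 0.0794], 0.71)]
pcb_vise [([0.5772, 0.3485, 0.0008], 0.63), ([0.4898, 0.4441, 0.0016], 0.4)]
board [([0.5594, 0.3717, 0.0558], 0.96)]
flux_bottle [([0.7169, 0.3485, 0.0041], 0.69), ([0.4927, 0.4449, 0.0017], 0.43)]
solder_reel [([0.4884, 0.445, -0.0032], 0.9)]
heat_sink []
wrist dict_keys(['color', 'z_map', 'intrinsics', 'distortion', 'mount', 'shot'])
jaw_back []
lever_knob []
relay_top []
pcb_vise []
board []
flux_bottle []
solder_reel []
heat_sink []
1.35
```

View pics/scene0.png

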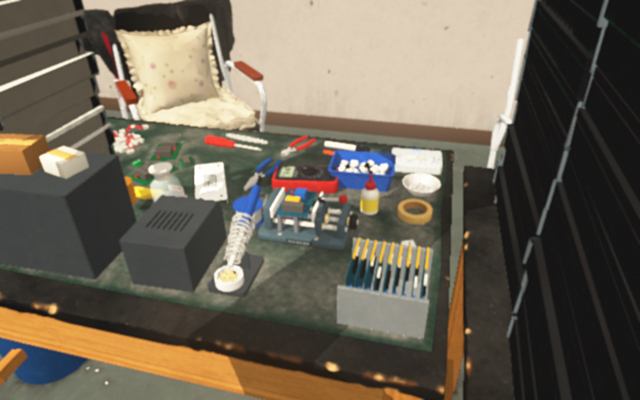

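View pics/top0.png

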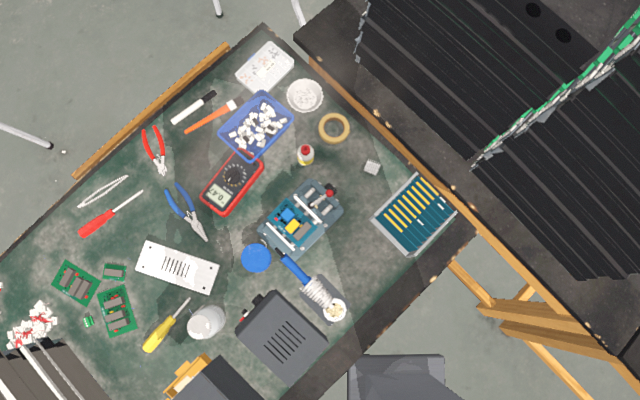

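View pics/wrist0.png

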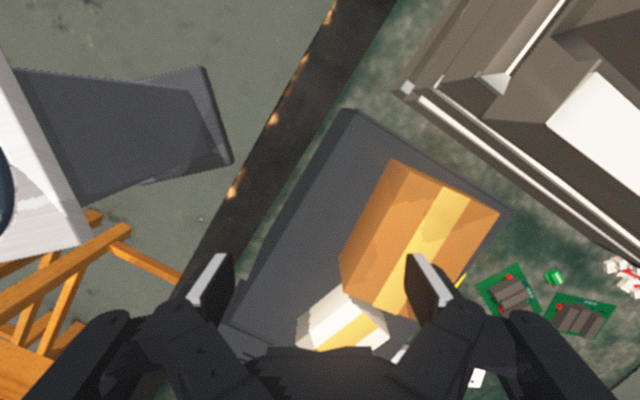

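```bash
cat > h.py <<'E'
import numpy as np,cv2
def world(f,u,v,z):
    K=f["intrinsics"];p=cv2.undistortPoints(np.array([[[u,v]]],float),K,np.array(f["distortion"]))[0,0]
    E=f["extrinsics"];R=E[:3,:3];t=E[:3,3]
    d=R.T@np.array([p[0],p[1],1]);c=-R.T@t
    return c+d*(z-c[2])/d[2]
def pix(f,X):
    E=f["extrinsics"];r,_=cv2.Rodrigues(E[:3,:3])
    return cv2.projectPoints(np.array(X,float).reshape(-1,3),r,E[:3,3],f["intrinsics"],np.array(f["distortion"]))[0][:,0]
E
python3 - <<'E'
from plant import grab_frame
import cv2,numpy as np,pickle
from h import *
for n in("top","scene"):
    f=grab_frame(n);pickle.dump(f,open(f"{n}.pkl","wb"))
    print(n,-f["extrinsics"][:3,:3].T@f["extrinsics"][:3,3], pix(f,[[.58,.35,.06],[.68,.35,.06],[.58,.45,.06],[0,0,0]]))
    u,v=pix(f,[.58,.35,.06])[0].astype(int)
    c=f["color"][v-50:v+50,u-65:u+65,::-1];print(u-65,v-50)
    cv2.imwrite(f"pics/{n}1c.png",cv2.resize(c,None,fx=6,fy=6,interpolation=cv2.INTER_CUBIC))
E
```

```text
top [0.44825733 0.34023779 0.92172745] [[301.39427579 213.75010998]
 [302.39784808 166.59514492]
 [252.66578403 212.83600491]
 [461.40919947 488.86723061]]
236 163
scene [ 0.23445061 -0.29041787  0.54129767] [[309.34823508 203.75749059]
 [353.10106419 189.17105827]
 [285.52277491 180.93063812]
 [-63.83664457 634.03513678]]
244 153
```

View pics/top1c.png

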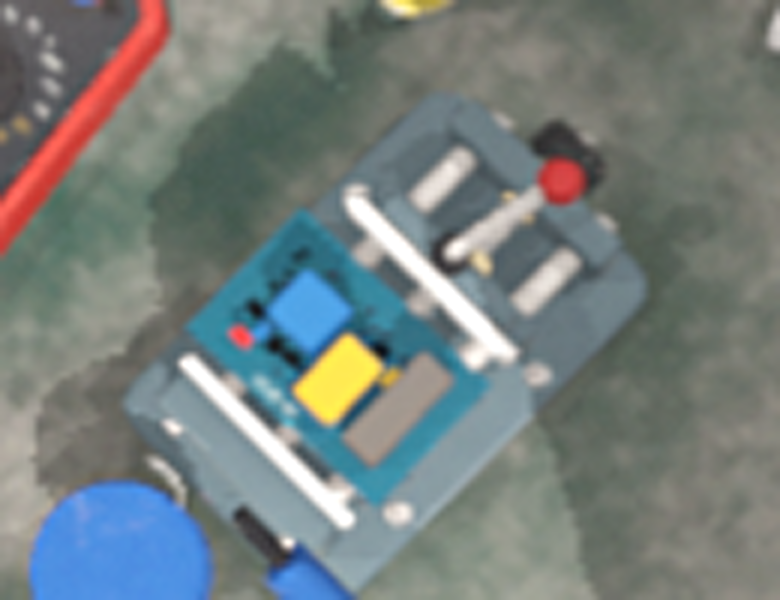

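View pics/scene1c.png

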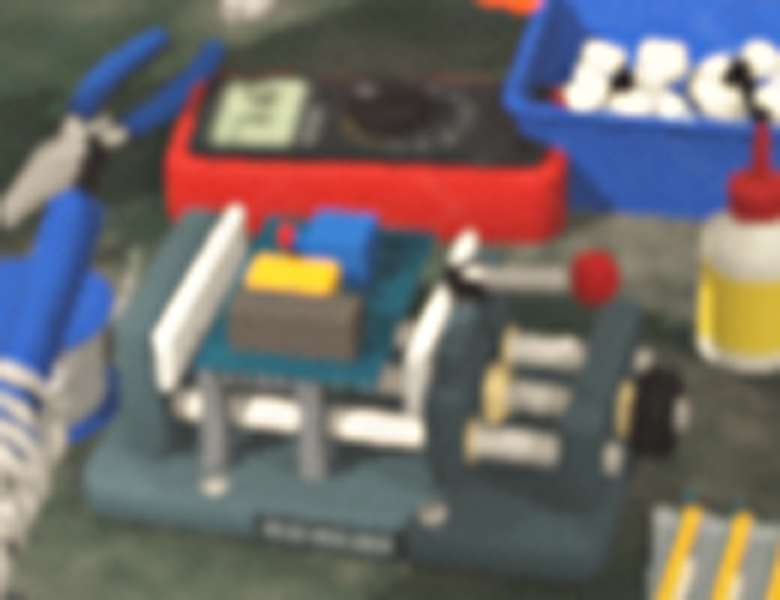

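Run:
```python
from h import *
import pickle
f=pickle.load(open("top.pkl","rb"))
w=lambda u,v,z:world(f,236+u/6-.4,163+v/6-.4,z)
P={}
for n,(u,v,z) in dict(fa=(185,360,.066),fb=(350,520,.066),ma=(350,195,.066),mb=(515,355,.066),knob=(563,181,.094),axis=(450,255,.08),bl=(190,327,.0565),bt=(305,210,.0565),bb=(378,503,.0565),br=(490,382,.0565),rel=(310,308,.076)).items():
    P[n]=w(u,v,z);print(n,P[n].round(4))
for a,b in(("fa","fb"),("ma","mb"),("bl","bb"),("bt","br"),("bl","bt")):
    d=P[b]-P[a];print(a,b,np.linalg.norm(d),np.degrees(np.arctan2(d[1],d[0])))
# top view of z map
```

```text
fa [0.5596 0.4205 0.066 ]
fb [0.5065 0.3635 0.066 ]
ma [0.6175 0.3661 0.066 ]
mb [0.5633 0.3088 0.066 ]
knob [0.6182 0.2946 0.094 ]
axis [0.5949 0.3316 0.08  ]
bl [0.5722 0.4201 0.0565]
bt [0.6138 0.3818 0.0565]
bb [0.5131 0.3544 0.0565]
br [0.5551 0.3169 0.0565]
rel [0.5766 0.3783 0.076 ]
fa fb 0.07787539278437773 -132.9258909590036
ma mb 0.07882562500564827 -133.45161488991462
bl bb 0.0883898201065758 -131.99028576670625
bt br 0.08745444358776816 -132.15708847767786
bl bt 0.05654153314027269 -42.647463374021065
```

Run:
```python
from h import *
import pickle
for n in("top","scene"):
    f=pickle.load(open(n+".pkl","rb"));Z=f["z_map"];v,u=np.mgrid[0:400,0:640];
    p=cv2.undistortPoints(np.stack([u,v],-1).reshape(-1,1,2).astype(float),f["intrinsics"],np.array(f["distortion"]))[:,0]
    z=Z.reshape(-1);X=np.c_[p*z[:,None],z];E=f["extrinsics"];W=(X-E[:3,3])@E[:3,:3];W=W[z>0]
    print(n)
    for x in np.arange(.1,.75,.05):
        r=[]
        for y in np.arange(.1,.7,.05):
            m=(abs(W[:,0]-x-.025)<.025)&(abs(W[:,1]-y-.025)<.025);r.append(round(np.percentile(W[m,2],99),3) if m.sum()>3 else None)
        print(round(x,2),r)
    O=np.array([.579,.349]);a=np.radians(46.8);ex=np.array([np.cos(a),np.sin(a)]);ey=np.array([-ex[1],ex[0]])
    L=np.c_[(W[:,:2]-O)@ex,(W[:,:2]-O)@ey,W[:,2]]
    m=(abs(L[:,0])<.1)&(abs(L[:,1])<.1)&(L[:,2]>.058)&(L[:,2]<.08)
    for lo in np.arange(-.1,.1,.005):
        s=m&(L[:,1]>=lo)&(L[:,1]<lo+.005)
        if s.sum(): print(round(lo,3),s.sum(),L[s,0].min().round(3),L[s,0].max().round(3),np.median(L[s,2]).round(3))
```

```text
top
0.1 [np.float64(-0.327), np.float64(-0.654), None, None, None, None, None, None, None, None, None, None]
0.15 [np.float64(-0.653), None, None, None, np.float64(0.003), np.float64(0.003), np.float64(0.008), None, None, None, np.float64(0.027), np.float64(0.004)]
0.2 [None, None, None, np.float64(0.002), np.float64(0.002), np.float64(0.096), np.float64(0.089), np.float64(0.173), np.float64(0.174), np.float64(0.173), np.float64(0.005), np.float64(0.005)]
0.25 [None, None, np.float64(0.001), np.float64(0.003), np.float64(0.102), np.float64(0.103), np.float64(0.102), np.float64(0.173), np.float64(0.173), np.float64(0.14), np.float64(0.005), np.float64(0.022)]
0.3 [None, np.float64(0.002), np.float64(0.003), np.float64(0.099), np.float64(0.103), np.float64(0.103), np.float64(0.103), np.float64(0.102), np.float64(0.119), np.float64(0.118), np.float64(0.024), np.float64(0.024)]
0.35 [np.float64(0.003), np.float64(0.004), np.float64(0.012), np.float64(0.058), np.float64(0.102), np.float64(0.103), np.float64(0.103), np.float64(0.099), np.float64(0.121), np.float64(0.12), np.float64(0.021),
[... 5241 characters left out ...]
 -0.009 0.079
-0.045 2 -0.009 -0.007 0.078
-0.04 5 -0.008 -0.006 0.077
-0.035 9 -0.007 0.011 0.076
-0.03 76 -0.035 0.024 0.067
-0.025 54 -0.033 0.027 0.068
-0.02 60 -0.042 0.035 0.067
-0.015 18 -0.042 0.038 0.067
-0.005 58 -0.044 0.045 0.06
0.0 89 -0.043 0.048 0.06
0.005 80 -0.043 0.048 0.061
0.01 100 -0.043 0.046 0.067
0.015 81 -0.044 0.046 0.071
0.02 76 -0.043 0.028 0.072
0.025 78 -0.043 0.028 0.073
0.03 58 -0.044 0.027 0.072
0.035 62 -0.045 0.044 0.069
0.04 58 -0.043 0.045 0.068
0.045 33 -0.043 0.046 0.06
0.05 50 -0.043 0.047 0.06
0.055 2 0.029 0.034 0.064
0.06 107 -0.041 0.037 0.066
0.065 66 -0.04 0.034 0.067
0.07 68 -0.04 0.034 0.067
0.075 52 -0.04 0.032 0.067
0.08 3 -0.098 -0.003 0.078
```

```bash
python3 -m creep '0 0 0 -40 0 0 0; 0.106 0 0 0 -38 0 0; 0.106 0 0 0 -38 0 0; 0.106 0 0 0 -38 0 0; 0.106 0 0 0 -38 0 0; 0.106 0 0 0 -38 0 0'
cat > rel.py <<'E'
from plant import arm
import numpy as np,sys
O=np.array([.579,.349]);a=np.radians(46.8);ex=np.array([np.cos(a),np.sin(a)]);ey=np.array([-ex[1],ex[0]])
o=arm.get_obs();p=o["tool_pos"];R=np.array(o["tool_rot"])
print("t",round(o["time"],2),"local mm",np.round([(p[:2]-O)@ex*1e3,(p[:2]-O)@ey*1e3,p[2]*1e3],1),"F local",np.round([o["wrist_force"][:2]@ex,o["wrist_force"][:2]@ey,o["wrist_force"][2]],1),"yaw z",np.degrees(np.arctan2(R[1,2],R[0,2])).round(2),"xdown",R[:,0].round(3),"w",o["width"])
if len(sys.argv)>1:
    l=np.array([float(v)/1e3 for v in sys.argv[1:4]]);q=np.r_[O+l[0]*ex+l[1]*ey,l[2]]
    print("tool shift mm",np.round(R.T@(q-p)*1e3,1))
E
python3 rel.py 22 -52 200
```

```text
time: 1.95
tool_pos: [0.2867, 0.4324, 0.271]
tool_rot: [[-0.001, -0.725, 0.689], [-0.003, 0.689, 0.725], [-1.0, -0.001, -0.003]]
wrist_force: [0.6, 0.8, -0.4]
width: 0.0126
t 1.95 local mm [-139.3  270.2  271. ] F local [ 1.   0.1 -0.4] yaw z 46.48 xdown [-0.001 -0.003 -1.   ] w 0.012576853201897388
tool shift mm [  70.9 -321.2  163.3]
```

```bash
python3 -m creep '0 0 0 0 -36 18 0; 0 0 0 0 -36 18 0; 0 0 0 0 -36 18 0; 0 0 0 0 -36 18 0; 0 0 0 5 -36 18 0; 0 0 0 10 -36 18 0; 0 0 0 15 -36 18 0; 0 0 0 15 -34 18 0'
python3 rel.py 22 -52 120
```

```text
time: 2.62
tool_pos: [0.5988, 0.3313, 0.2323]
tool_rot: [[0.006, -0.719, 0.695], [0.003, 0.695, 0.719], [-1.0, -0.002, 0.006]]
wrist_force: [0.0, 1.2, -0.1]
width: 0.0003
t 2.62 local mm [  0.6 -26.6 232.3] F local [ 0.9  0.8 -0.1] yaw z 45.98 xdown [ 0.006  0.003 -1.   ] w 0.0003333759618962251
tool shift mm [112.5 -24.8  21. ]
```

```bash
python3 -m creep '-0.007 0 0 30 -8 7 0; -0.007 0 0 30 -8 7 0; 0 0 0 25 -8 7 0; 0 0 0 15 -3 2 0; 0 0 0 5 0 0 0'
python3 - <<'E'
from plant import grab_frame,arm,nets
import pickle,cv2,numpy as np
o=arm.get_obs();f=grab_frame("wrist");pickle.dump((o,f),open("w1.pkl","wb"));cv2.imwrite("pics/w1.png",f["color"][:,:,::-1])
for t in("jaw_back","lever_knob","relay_top"):
    r=nets.tip_of(t,f);print(t,[(np.round(q["centre"],4).tolist(),round(q["conf"],2)) for q in r[:2]])
E
python3 rel.py 22 -52 56
```

```text
time: 3.03
tool_pos: [0.6454, 0.3235, 0.1183]
tool_rot: [[0.006, -0.723, 0.691], [0.001, 0.691, 0.723], [-1.0, -0.004, 0.005]]
wrist_force: [-0.8, -0.3, -1.1]
width: 0.0001
jaw_back [([0.6021, 0.3317, 0.0621], 0.65)]
lever_knob [([0.6202, 0.2989, 0.0902], 0.98), ([0.5753, 0.3428, 0.0019], 0.24)]
relay_top [([0.5776, 0.3794, 0.0763], 0.69), ([0.6223, 0.2981, 0.091], 0.52)]
t 3.23 local mm [ 28.1 -64.9 123.1] F local [ 0.  -0.6  1.3] yaw z 46.37 xdown [ 0.011  0.004 -1.   ] w -0.00018781932323600208
tool shift mm [67.  13.2 -6.8]
```

View pics/w1.png

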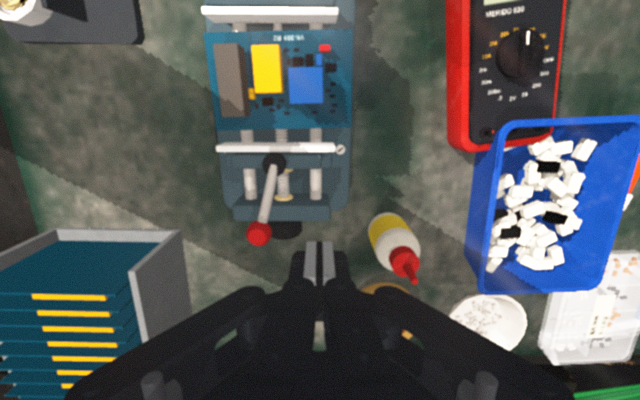

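```bash
python3 -m creep '0 0.008 0.004 20 8 -4 0; 0 0 0 22 4 -2 0; 0 0 0 14 1 0 0; 0 0 0 6 0 0 0; 0 0 0 0 0 0 0'
python3 rel.py 22 -52 57
```

```text
time: 3.65
tool_pos: [0.6352, 0.3345, 0.0715]
tool_rot: [[0.018, -0.726, 0.688], [0.009, 0.688, 0.726], [-1.0, -0.007, 0.019]]
wrist_force: [0.0, 0.7, -0.9]
width: -0.0001
t 3.65 local mm [ 27.8 -50.9  71.5] F local [ 0.5  0.5 -0.9] yaw z 46.54 xdown [ 0.018  0.009 -1.   ] w -8.980047408665408e-05
tool shift mm [14.4 -1.  -6.1]
```

```bash
python3 -m creep '0 0.02 0.007 8 0 -5 0; 0 0 0 6 0 0 0; 0 0 0 0 0 0 0; 0 0 0 0 0 0 0'
python3 rel.py 22 -40 57
```

```text
time: 3.98
tool_pos: [0.6334, 0.3321, 0.0617]
tool_rot: [[0.003, -0.726, 0.687], [0.002, 0.687, 0.726], [-1.0, -0.001, 0.003]]
wrist_force: [0.9, -0.9, 0.2]
width: -0.0002
t 3.98 local mm [ 25.  -51.3  61.7] F local [-0.  -1.2  0.2] yaw z 46.58 xdown [ 0.003  0.002 -1.   ] w -0.00017890151019605405
tool shift mm [ 4.7 11.3 -3. ]
```

Good. Down to about 57 mm and start pushing.

```bash
python3 -m creep '0 0 0 4 0 -3 0; 0 0 0 2 5 0 0; 0 0 0 0 6 0 0; 0 0 0 0 6 0 0; 0 0 0 0 0 0 0'
python3 rel.py 22 -17 57
```

```text
time: 4.4
tool_pos: [0.6193, 0.3417, 0.0562]
tool_rot: [[0.006, -0.725, 0.689], [0.001, 0.689, 0.725], [-1.0, -0.003, 0.005]]
wrist_force: [-0.3, 0.3, -0.2]
width: -0.0002
t 4.4 local mm [ 22.3 -34.4  56.2] F local [-0.   0.4 -0.2] yaw z 46.48 xdown [ 0.006  0.001 -1.   ] w -0.00015261927513437708
tool shift mm [-0.9 17.4 -0.4]
```

```bash
python3 -m creep '0 0 0 0 4 0 0; 0 0 0 0 4 0 0; 0 0 0 0 4 0 0; 0 0 0 0 0 0 0'
python3 rel.py 22 -17 57
```

```text
time: 4.73
tool_pos: [0.6104, 0.3503, 0.0563]
tool_rot: [[0.008, -0.725, 0.689], [-0.0, 0.689, 0.725], [-1.0, -0.006, 0.005]]
wrist_force: [-0.0, -0.7, -1.6]
width: -0.0004
t 4.73 local mm [ 22.4 -22.   56.3] F local [-0.5 -0.4 -1.6] yaw z 46.46 xdown [ 0.008 -0.    -1.   ] w -0.00036315120886617846
tool shift mm [-0.8  5.  -0.5]
```

Run:
```python
from plant import grab_frame
import cv2,pickle
for n,(u,v) in dict(top=(301,213),scene=(309,203)).items():
    f=grab_frame(n);pickle.dump(f,open(n+"2.pkl","wb"))
    cv2.imwrite(f"pics/{n}2.png",cv2.resize(f["color"][v-50:v+50,u-65:u+65,::-1],None,fx=6,fy=6,interpolation=cv2.INTER_CUBIC))
f=grab_frame("wrist");cv2.imwrite("pics/w2.png",f["color"][:,:,::-1])
```

```text
(no output)
```

View pics/scene2.png

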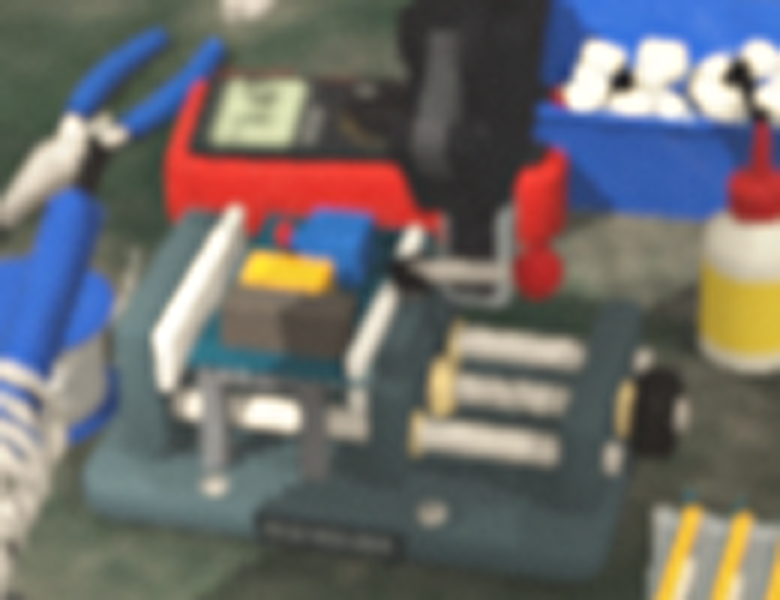

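View pics/w2.png

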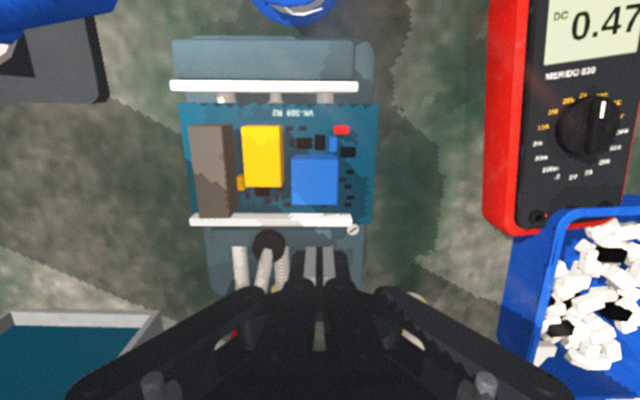

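View pics/top2.png

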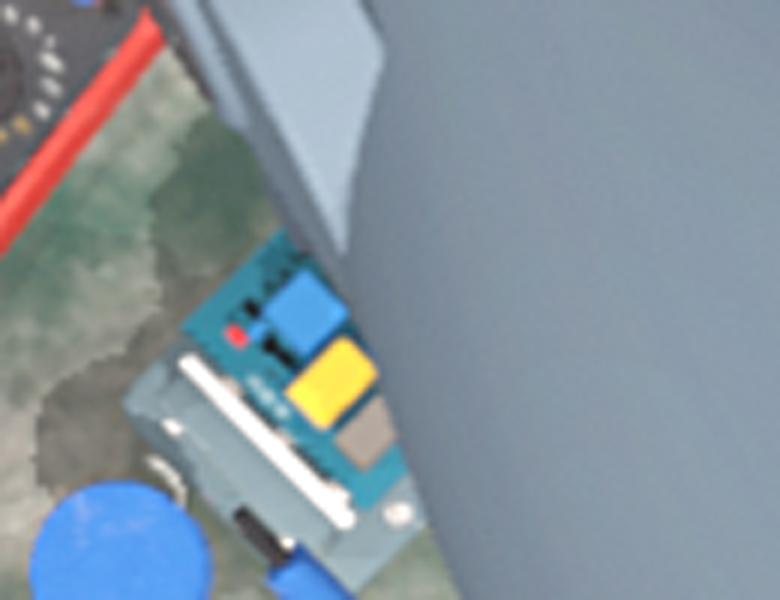

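```bash
python3 -m creep '0 0 0 0 3 0 0; 0 0 0 0 3 0 0'; python3 rel.py; python3 -m creep '0 0 0 0 2 0 0';python3 rel.py; python3 -m creep '0 0 0 0 2 0 0'; python3 rel.py 22 -17 57
```

```text
time: 5.05
tool_pos: [0.6069, 0.3537, 0.0563]
tool_rot: [[0.009, -0.724, 0.69], [-0.0, 0.69, 0.724], [-1.0, -0.007, 0.006]]
wrist_force: [7.1, -8.5, -1.0]
width: 0.0002
t 5.05 local mm [ 22.5 -17.1  56.3] F local [ -1.3 -11.   -1. ] yaw z 46.4 xdown [ 0.009 -0.    -1.   ] w 0.00019044549734508758
time: 5.13
tool_pos: [0.6068, 0.3538, 0.0564]
tool_rot: [[0.012, -0.723, 0.691], [-0.003, 0.691, 0.723], [-1.0, -0.011, 0.006]]
wrist_force: [11.8, -12.8, -2.0]
width: -0.0001
t 5.13 local mm [ 22.5 -17.   56.4] F local [ -1.2 -17.4  -2. ] yaw z 46.32 xdown [ 0.012 -0.003 -1.   ] w -5.985414869703588e-05
time: 5.22
tool_pos: [0.6069, 0.3537, 0.0564]
tool_rot: [[0.014, -0.722, 0.692], [-0.006, 0.692, 0.722], [-1.0, -0.015, 0.006]]
wrist_force: [9.0, -8.7, -2.6]
width: -0.0001
t 5.22 local mm [ 22.5 -17.1  56.4] F local [ -0.2 -12.5  -2.6] yaw z 46.23 xdown [ 0.014 -0.006 -1.   ] w -0.0001032565531408436
tool shift mm [-0.6  0.1 -0.5]
```

```bash
python3 -m creep '0 0 0 0 4 0 0; 0 0 0 0 4 0 0; 0 0 0 0 5 0 0';python3 rel.py
python3 - <<'E'
from plant import grab_frame
import cv2,pickle
for n,(u,v) in dict(top=(301,213),scene=(309,203)).items():
    f=grab_frame(n);pickle.dump(f,open(n+"3.pkl","wb"))
    cv2.imwrite(f"pics/{n}3.png",cv2.resize(f["color"][v-50:v+50,u-65:u+65,::-1],None,fx=6,fy=6,interpolation=cv2.INTER_CUBIC))
f=grab_frame("wrist");cv2.imwrite("pics/w3.png",f["color"][:,:,::-1])
E
python3 rel.py 22 -30 57
```

```text
time: 5.47
tool_pos: [0.6068, 0.3537, 0.0567]
tool_rot: [[0.031, -0.715, 0.698], [-0.022, 0.698, 0.716], [-0.999, -0.038, 0.006]]
wrist_force: [19.2, -18.5, -3.1]
width: 0.0002
t 5.47 local mm [ 22.4 -17.   56.7] F local [ -0.3 -26.7  -3.1] yaw z 45.69 xdown [ 0.031 -0.022 -0.999] w 0.00016903023563837968
t 5.62 local mm [ 22.4 -17.1  56.7] F local [ -2.  -22.7  -3.4] yaw z 45.7 xdown [ 0.031 -0.022 -0.999] w -0.00020159707076258007
tool shift mm [  0.2 -12.9  -0.2]
```

View pics/w3.png

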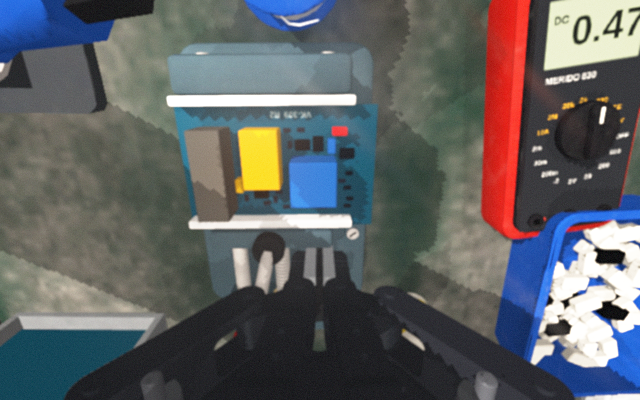

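View pics/scene3.png

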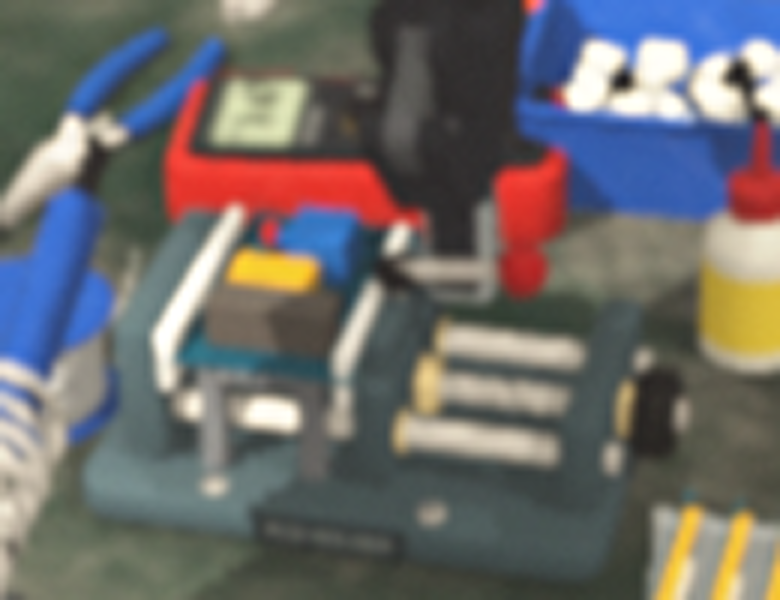

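```bash
python3 -m creep '-0.008 0.006 0.038 0 -6 0 0; 0 0 0 0 -8 0 0; -0.005 0 0 -6 -8 -2 0; 0 0 0 -10 -3 -2 0; 0 0 0 -8 0 0 0; 0 0 0 0 0 0 0'
python3 rel.py 12 -40 82
python3 - <<'E'
from plant import grab_frame,nets,arm
import cv2,numpy as np
f=grab_frame("scene");cv2.imwrite("pics/s4.png",cv2.resize(f["color"][153:253,244:374,::-1],None,fx=6,fy=6,interpolation=cv2.INTER_CUBIC))
O=np.array([.579,.349]);a=np.radians(46.8);ex=np.array([np.cos(a),np.sin(a)]);ey=np.array([-ex[1],ex[0]])
g=grab_frame("wrist");cv2.imwrite("pics/w4.png",g["color"][:,:,::-1])
for h in(f,g):
  for t in("lever_knob","jaw_back","relay_top"):
    for q in nets.tip_of(t,h)[:1]:
        c=q["centre"];print(t,np.round([(c[:2]-O)@ex,(c[:2]-O)@ey,c[2]],4),q["conf"])
E
```

```text
time: 6.12
tool_pos: [0.6225, 0.3318, 0.0832]
tool_rot: [[-0.0, -0.724, 0.69], [-0.0, 0.69, 0.724], [-1.0, 0.0, -0.0]]
wrist_force: [0.5, 0.5, -0.1]
width: -0.0003
t 6.12 local mm [ 17.3 -43.5  83.2] F local [ 0.7 -0.1 -0.1] yaw z 46.39 xdown [-0. -0. -1.] w -0.00025086300000043773
tool shift mm [ 1.2  3.5 -5.3]
lever_knob [-0.0142 -0.0453  0.0857] 0.56
jaw_back [-0.0034 -0.0058  0.0613] 0.66
relay_top [0.023  0.031  0.0809] 0.55
lever_knob [-0.0043 -0.041   0.0884] 0.77
jaw_back [ 0.0022 -0.0044  0.0626] 0.81
relay_top [0.0191 0.0274 0.0755] 0.74
```

View pics/s4.png

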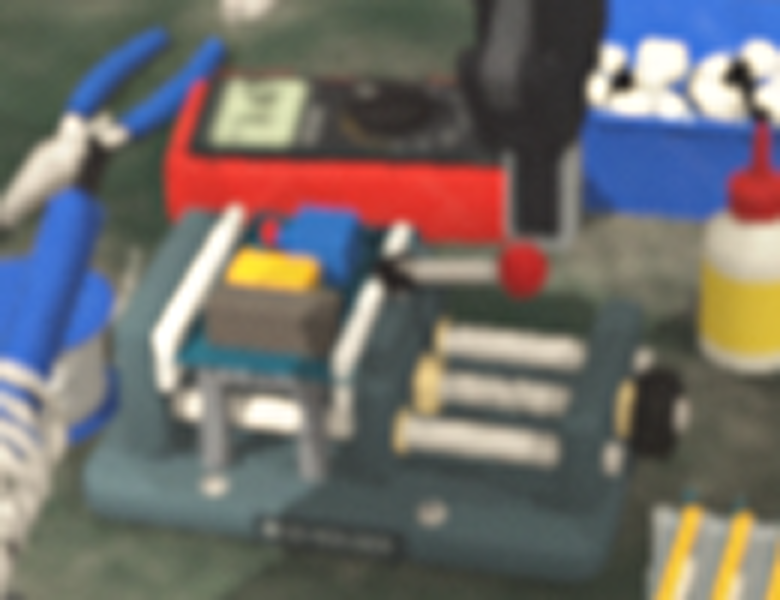

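View pics/w4.png

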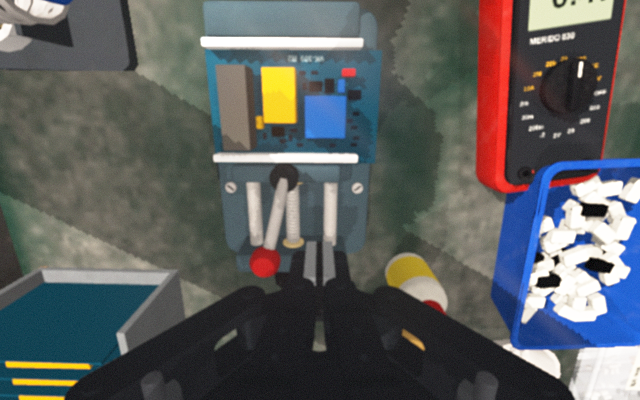

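```bash
python3 -m creep '0 0 0 1 2 -6 0; 0 0 0 0 1 -6 0; 0 0 0 0 1 -6 0; 0 0 0 0 1 -6 0; 0 0 0 0 0 -4 0; 0 0 0 0 0 0 0'
python3 rel.py -36 -51 82
python3 - <<'E'
from plant import grab_frame
import cv2
g=grab_frame("wrist");cv2.imwrite("pics/w5.png",g["color"][:,:,::-1])
E
```

```text
time: 7.02
tool_pos: [0.5967, 0.3169, 0.0791]
tool_rot: [[-0.002, -0.726, 0.688], [0.006, 0.688, 0.726], [-1.0, 0.005, 0.003]]
wrist_force: [1.2, 0.6, -1.1]
width: 0.0
t 7.02 local mm [-11.3 -34.8  79.1] F local [ 1.3 -0.5 -1.1] yaw z 46.54 xdown [-0.002  0.006 -1.   ] w 1.5000362978589665e-05
tool shift mm [ -3.  -16.3 -24.6]
```

View pics/w5.png

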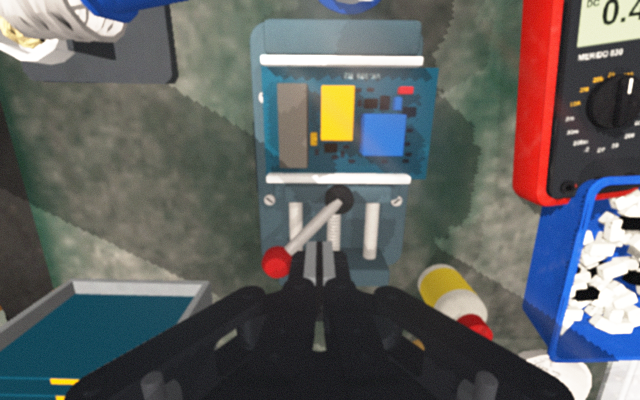

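```bash
python3 -m creep '0 0 0 -1 -8 3 0; 0 0 0 -1 -10 0 0; 0 0 0 -1 -4 -6 0; 0 0 0 0 0 -10 0; 0 0 0 0 0 -8 0; 0 0 0 0 0 -4 0; 0 0 0 0 0 0 0'
python3 rel.py -39 -23 82
python3 - <<'E'
from plant import grab_frame
import cv2
g=grab_frame("wrist");cv2.imwrite("pics/w6.png",g["color"][:,:,::-1])
E
```

```text
time: 7.65
tool_pos: [0.5955, 0.2765, 0.0819]
tool_rot: [[-0.004, -0.724, 0.69], [0.001, 0.69, 0.724], [-1.0, 0.004, -0.002]]
wrist_force: [0.5, 0.5, -0.0]
width: 0.0004
t 7.65 local mm [-41.5 -61.7  81.9] F local [ 0.7  0.  -0. ] yaw z 46.4 xdown [-0.004  0.001 -1.   ] w 0.0004213308934642585
tool shift mm [-0.  38.7  2.3]
```

View pics/w6.png

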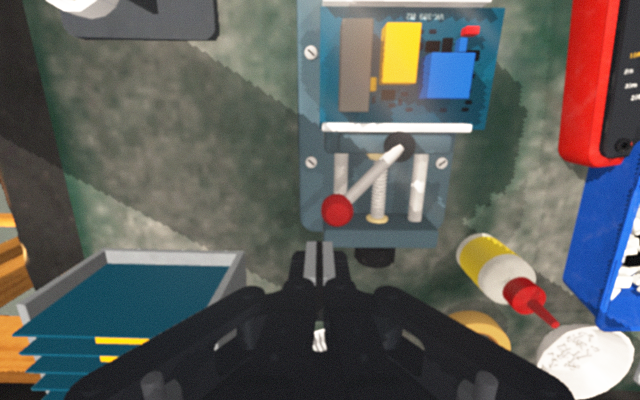

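```bash
python3 -m creep '0 0 0 0 6 4 0; 0 0 0 0 6 0 0; 0 0 0 0 6 0 0; 0 0 0 0 6 0 0; 0 0 0 0 5 0 0; 0 0 0 0 3 0 0; 0 0 0 0 0 0 0'
python3 rel.py -39 -23 82
python3 - <<'E'
from plant import grab_frame
import cv2
g=grab_frame("wrist");cv2.imwrite("pics/w7.png",g["color"][:,:,::-1])
E
```

```text
time: 8.28
tool_pos: [0.5747, 0.2974, 0.0812]
tool_rot: [[-0.001, -0.722, 0.692], [-0.016, 0.692, 0.721], [-1.0, -0.01, -0.012]]
wrist_force: [0.6, -2.1, 0.8]
width: 0.0001
t 8.28 local mm [-40.6 -32.2  81.2] F local [-1.1 -1.9  0.8] yaw z 46.18 xdown [-0.001 -0.016 -1.   ] w 0.00013481149747304286
tool shift mm [-0.9  9.2  1.4]
```

View pics/w7.png

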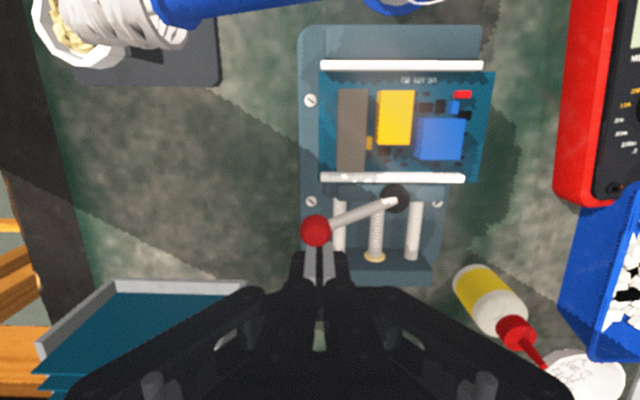

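```bash
python3 -m creep '0 -0.012 0.01 0 3 0 0; 0 0 0 0 4 0 0; 0 0 0 0 3 0 0; 0 0 0 0 3 0 0'
python3 rel.py; python3 -m creep '0 0 0 0 3 0 0; 0 0 0 0 2 0 0'; python3 rel.py -39 -23 82
```

```text
time: 8.67
tool_pos: [0.5664, 0.3058, 0.0813]
tool_rot: [[0.003, -0.721, 0.693], [-0.002, 0.693, 0.721], [-1.0, -0.004, 0.001]]
wrist_force: [12.5, -17.1, 1.7]
width: 0.0
t 8.67 local mm [-40.1 -20.4  81.3] F local [ -3.9 -20.8   1.7] yaw z 46.15 xdown [ 0.003 -0.002 -1.   ] w 4.361403220860323e-05
time: 8.83
tool_pos: [0.5669, 0.3054, 0.0816]
tool_rot: [[0.012, -0.719, 0.695], [-0.01, 0.695, 0.719], [-1.0, -0.016, 0.002]]
wrist_force: [8.1, -10.1, -2.9]
width: 0.0001
t 8.83 local mm [-40.1 -21.   81.6] F local [ -1.8 -12.8  -2.9] yaw z 45.94 xdown [ 0.012 -0.01  -1.   ] w 6.403184237715194e-05
tool shift mm [-0.4 -1.9  1.1]
```

```bash
python3 -m creep '-0.008 -0.002 0.016 0 -6 0 0; 0 0 0 0 -6 0 0; 0 0 0 -15 -2 0 0; 0 0 0 -25 0 0 0; 0 0 0 -5 0 0 0; 0 0 0 0 0 0 0'
python3 rel.py 20 29 125
python3 - <<'E'
from plant import grab_frame,nets
import cv2,numpy as np
O=np.array([.579,.349]);a=np.radians(46.8);ex=np.array([np.cos(a),np.sin(a)]);ey=np.array([-ex[1],ex[0]])
f=grab_frame("scene");cv2.imwrite("pics/s8.png",cv2.resize(f["color"][153:253,244:374,::-1],None,fx=6,fy=6,interpolation=cv2.INTER_CUBIC))
g=grab_frame("wrist");cv2.imwrite("pics/w8.png",g["color"][:,:,::-1])
for h in(f,g):
  for t in("relay_top","lever_knob"):
    for q in nets.tip_of(t,h)[:1]:
        c=q["centre"];print(t,np.round(c,4),np.round([(c[:2]-O)@ex,(c[:2]-O)@ey,c[2]],4),q["conf"])
E
```

```text
time: 9.33
tool_pos: [0.577, 0.2968, 0.127]
tool_rot: [[-0.001, -0.725, 0.689], [0.008, 0.689, 0.725], [-1.0, 0.006, 0.005]]
wrist_force: [-0.0, -0.2, -0.7]
width: 0.0001
t 9.33 local mm [-39.4 -34.3 127. ] F local [-0.2 -0.1 -0.7] yaw z 46.44 xdown [-0.001  0.008 -1.   ] w 9.97227162511773e-05
tool shift mm [ 2.7 63.7 59. ]
relay_top [0.5699 0.3862 0.0779] [0.0209 0.0321 0.0779] 0.71
lever_knob [0.5523 0.3125 0.0861] [-0.0449 -0.0055  0.0861] 0.6
relay_top [0.5752 0.3851 0.0783] [0.0237 0.0275 0.0783] 0.66
lever_knob [0.5506 0.3194 0.0888] [-0.041   0.0004  0.0888] 0.97
```

View pics/w8.png

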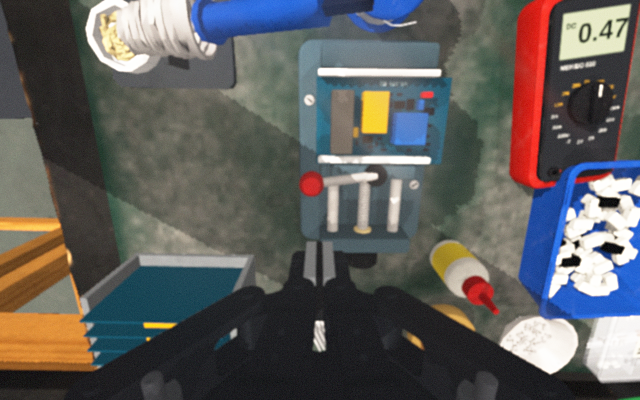

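View pics/s8.png

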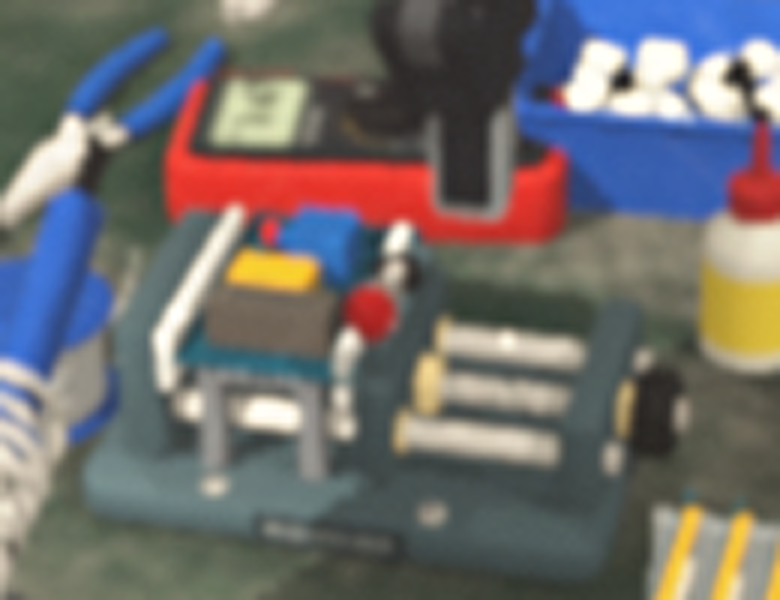

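Run:
```python
from plant import grab_frame,arm
import cv2,numpy as np
from h import *
O=np.array([.579,.349]);a=np.radians(46.8);ex=np.array([np.cos(a),np.sin(a)]);ey=np.array([-ex[1],ex[0]])
o=arm.get_obs();g=grab_frame("wrist");hsv=cv2.cvtColor(g["color"],cv2.COLOR_RGB2HSV)
R=np.array(o["tool_rot"]);p=np.array(o["tool_pos"]);M=g["mount"]
def w(u,v,z):
    q=cv2.undistortPoints(np.array([[[u,v]]],float),g["intrinsics"],np.array(g["distortion"]))[0,0]
    c=p+R@M[:3,3];d=R@M[:3,:3]@np.array([q[0],q[1],1]);W=c+d*(z-c[2])/d[2];return np.round([(W[:2]-O)@ex*1e3,(W[:2]-O)@ey*1e3],1)
for n,(u,v,z) in dict(knob=(311,183,.086),hub=(375,174,.08),rel=(410,128,.075),rcorner=(393,112,.075),rc2=(428,144,.075),ja=(318,159,.066),jb=(431,160,.066),fa=(318,72,.066),fb=(441,72,.066),bl=(331,79,.0565),br=(451,80,.0565)).items(): print(n,w(u,v,z))
cv2.imwrite("pics/w9c.png",cv2.resize(g["color"][55:255,290:460,::-1],None,fx=3,fy=3,interpolation=cv2.INTER_CUBIC))
```

```text
knob [-45.4  -3.7]
hub [-3.6  0.6]
rel [18.3 29.4]
rcorner [ 6.7 39.3]
rc2 [30.9 19.1]
ja [-40.8   8.3]
jb [37.4  7. ]
fa [-40.4  63.8]
fb [37.8 63.4]
bl [-31.7  60.5]
br [48.8 59.3]
```

View pics/w9c.png

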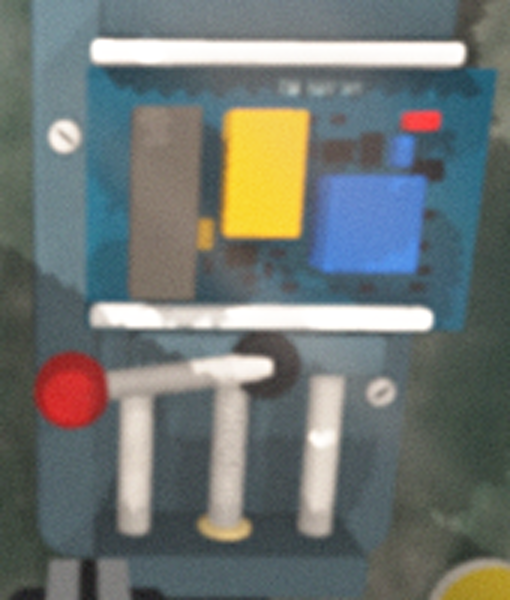

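```bash
python3 -m creep '0 0 0 0 20 18 0; 0 0 0 0 20 18 0; 0 0 0 0 14 14 0; 0 0 0 0 6 6 0; 0 0 0 0 0 0 0; 0 0 0 0 0 0 0'
python3 rel.py 20.5 29.3 96
```

```text
time: 10.18
tool_pos: [0.5699, 0.3792, 0.1223]
tool_rot: [[-0.007, -0.724, 0.69], [0.003, 0.69, 0.724], [-1.0, 0.007, -0.003]]
wrist_force: [0.1, -0.2, -0.8]
width: -0.0
t 10.18 local mm [ 15.8  27.3 122.3] F local [-0.1 -0.2 -0.8] yaw z 46.36 xdown [-0.007  0.003 -1.   ] w -6.754943204104994e-06
tool shift mm [26.3  1.9  4.8]
```

```bash
python3 -m creep '0 -0.003 -0.007 8 2 4 0; 0 0 0 8 0 0 0; 0 0 0 6 0 0 0; 0 0 0 2 0 0 0; 0 0 0 0 0 0 0'
python3 rel.py 20.5 29.3 96
python3 - <<'E'
from plant import grab_frame,nets
import cv2,numpy as np
O=np.array([.579,.349]);a=np.radians(46.8);ex=np.array([np.cos(a),np.sin(a)]);ey=np.array([-ex[1],ex[0]])
f=grab_frame("scene");cv2.imwrite("pics/s10.png",cv2.resize(f["color"][153:253,244:374,::-1],None,fx=6,fy=6,interpolation=cv2.INTER_CUBIC))
g=grab_frame("wrist");cv2.imwrite("pics/w10.png",g["color"][:,:,::-1])
for h in(f,g):
  for t in("relay_top",):
    for q in nets.tip_of(t,h)[:1]:
        c=q["centre"];print(t,np.round([(c[:2]-O)@ex,(c[:2]-O)@ey,c[2]],4),q["conf"])
E
```

```text
time: 10.6
tool_pos: [0.5712, 0.3797, 0.0949]
tool_rot: [[-0.001, -0.722, 0.692], [-0.002, 0.692, 0.722], [-1.0, -0.001, -0.002]]
wrist_force: [-0.4, -0.4, -0.0]
width: 0.0
t 10.6 local mm [17.1 26.7 94.9] F local [-0.6  0.  -0. ] yaw z 46.19 xdown [-0.001 -0.002 -1.   ] w 4.684719404740671e-05
tool shift mm [-1.1  2.7  3.4]
relay_top [0.023  0.0331 0.0749] 0.55
relay_top [0.0219 0.029  0.0807] 0.74
```

View pics/w10.png

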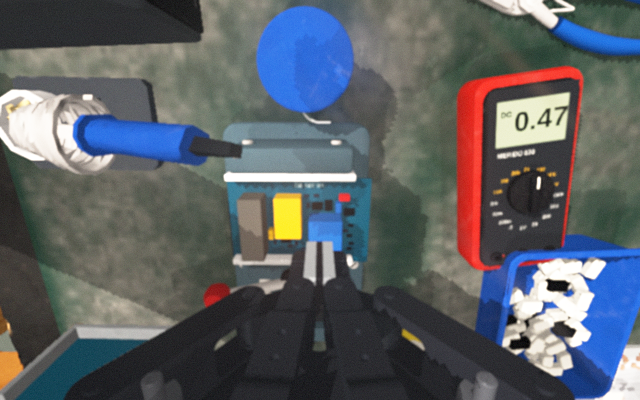

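View pics/s10.png

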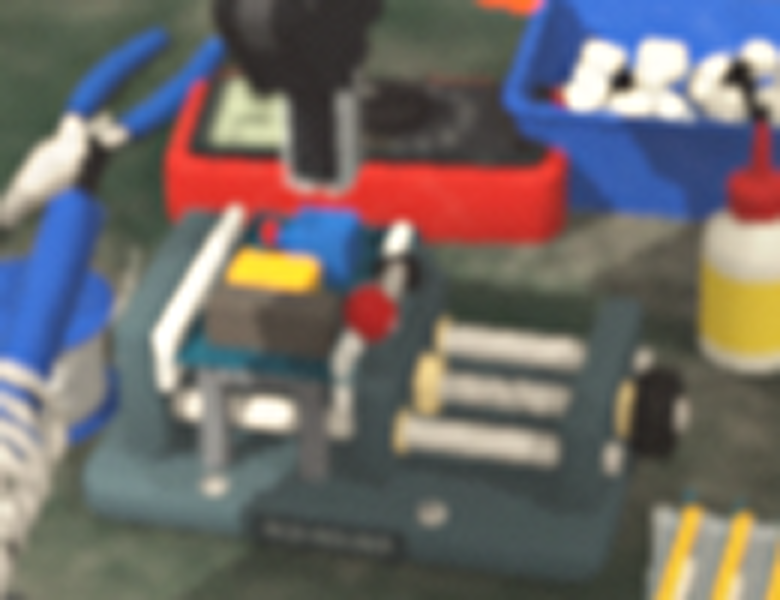

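```bash
python3 -m creep '0 0 0 -1 3 4 0; 0 0 0 0 0 0 0; 0 0 0 0 0 0 0'
python3 rel.py 21.3 29.5 96
```

```text
time: 11.05
tool_pos: [0.573, 0.3862, 0.0985]
tool_rot: [[0.002, -0.722, 0.692], [0.0, 0.692, 0.722], [-1.0, -0.001, 0.001]]
wrist_force: [-0.3, -0.0, 0.1]
width: 0.0002
t 11.05 local mm [23.  29.8 98.5] F local [-0.2  0.2  0.1] yaw z 46.2 xdown [ 0.002  0.    -1.   ] w 0.00018238660334899003
tool shift mm [ 2.5 -0.3 -1.7]
```

```bash
python3 -m creep '0 0 0 2 0 -1 0; 0 0 0 0 0 0 0; 0 0 0 0 0 0 0; 0 0 0 0 0 0 0; 0 0 0 0 0 0 0; 0 0 0 0 0 0 0; 0 0 0 0 0 0 0; 0 0 0 0 0 0 0'
python3 rel.py 21.3 29.5 96
```

```text
time: 11.72
tool_pos: [0.5723, 0.3857, 0.0967]
tool_rot: [[0.002, -0.722, 0.692], [0.001, 0.692, 0.722], [-1.0, -0.001, 0.002]]
wrist_force: [0.1, -0.5, -0.6]
width: -0.0003
t 11.72 local mm [22.2 30.  96.7] F local [-0.3 -0.4 -0.6] yaw z 46.23 xdown [ 0.002  0.001 -1.   ] w -0.0002919211842388265
tool shift mm [ 0.7 -0.5 -0.9]
```

Steady. Now the hold (over 2.5 s), watching for drift.

```bash
python3 -m creep '0 0 0 0 0 0 0; 0 0 0 0 0 0 0; 0 0 0 0 0 0 0; 0 0 0 0 0 0 0; 0 0 0 0 0 0 0; 0 0 0 0 0 0 0; 0 0 0 0 0 0 0; 0 0 0 0 0 0 0' >/dev/null
python3 -m creep '0 0 0 0 0 0 0; 0 0 0 0 0 0 0; 0 0 0 0 0 0 0; 0 0 0 0 0 0 0; 0 0 0 0 0 0 0; 0 0 0 0 0 0 0; 0 0 0 0 0 0 0; 0 0 0 0 0 0 0' >/dev/null
python3 -m creep '0 0 0 0 0 0 0; 0 0 0 0 0 0 0; 0 0 0 0 0 0 0; 0 0 0 0 0 0 0; 0 0 0 0 0 0 0; 0 0 0 0 0 0 0; 0 0 0 0 0 0 0; 0 0 0 0 0 0 0' >/dev/null
python3 -m creep '0 0 0 0 0 0 0; 0 0 0 0 0 0 0; 0 0 0 0 0 0 0; 0 0 0 0 0 0 0; 0 0 0 0 0 0 0; 0 0 0 0 0 0 0; 0 0 0 0 0 0 0; 0 0 0 0 0 0 0' >/dev/null
python3 rel.py 21.3 29.5 96
python3 - <<'E'
from plant import grab_frame,nets,arm
import cv2,numpy as np
f=grab_frame("scene");cv2.imwrite("pics/s11.png",cv2.resize(f["color"][153:253,244:374,::-1],None,fx=6,fy=6,interpolation=cv2.INTER_CUBIC))
E
```

```text
t 14.38 local mm [22.2 30.  96.7] F local [-1.1 -0.5 -0.2] yaw z 46.23 xdown [ 0.003  0.    -1.   ] w -0.0001185110431623559
tool shift mm [ 0.7 -0.5 -0.9]
```

View pics/s11.png

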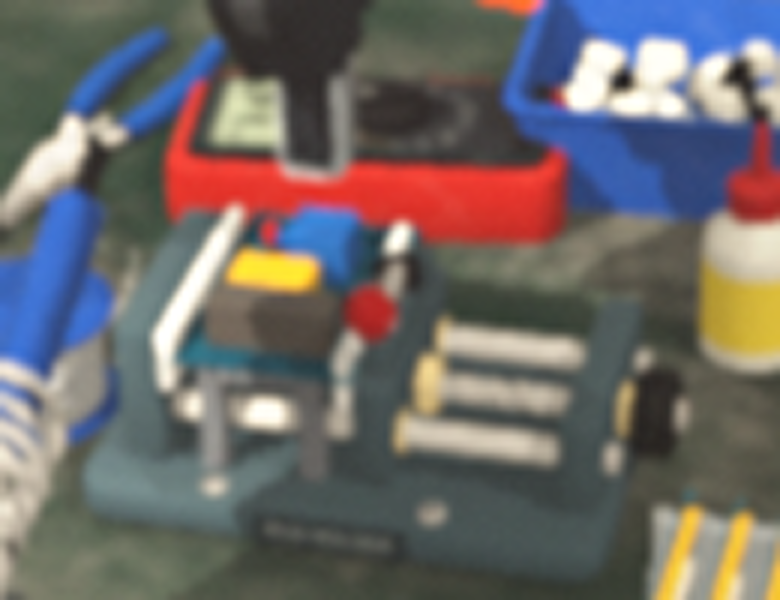

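Run:
```python
import pickle
from h import *
f=pickle.load(open("scene.pkl","rb"))
for z in(.0967,.075): print((pix(f,[.5723,.3857,z])[0]-[244,153])*6)
for u,v in((318,220),(330,218)):
    W=world(f,244+u/6-.4,153+v/6-.4,.075);print(W.round(4), (W-[.5723,.3857,0]).round(4))
```

```text
[312.75689723 162.46634918]
[315.60933601 220.54035483]
[0.5731 0.3873 0.075 ] [0.0008 0.0016 0.075 ]
[0.577  0.3863 0.075 ] [0.0047 0.0006 0.075 ]
```

```bash
python3 -c "
from plant import workorder
print(workorder.close_job())"
```

```text
the job is handed in; nothing more can be done
None
```

The board is clamped, the lever is locked, and the fingers pointed at the relay. I handed the job in at about 14.4 s, and no verdict came back.

- **Clamping:** I pushed the moving jaw with the shut fingers until it would go no further. It took about 27 N at the end, and the jaw's back stopped at about -6 mm along the vice, as expected for a held board. The pictures show the board flat against the fixed jaw and square, with the lever still open.
- **Locking:** I swung the knob round in two pushes to a hard stop, at about 20 N. The wrist camera puts the knob level with the locked position to within 1–2 mm.
- **Pointing:** The shut fingers pointed straight down, with the tips about 22 mm above the relay's top (using its given height; the networks put it up to about 5 mm higher). They held still for over 2.6 s with no drift, and the projection into the scene camera put them within about 5 mm of the relay's middle.
- **Last checks:** The networks' relay readings scattered by about 3 mm. The wrist-camera measurement (y about 29 mm in the vice) agrees with the 29.5 mm expected for a held board. The force at the end was only sensor noise. The bottle still stood upright in the last picture, but I did not measure it, the reel or the heat sink again.

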